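# Pack the coupling and pin the transit case shut

## Task

Put the flanged steel coupling into the open plywood transit case, shut the lid, and then push the headed pin, already started in its sleeve, right through the lid's lug and the fork behind it until its head is home against the sleeve. Leave everything else on the packing bench where it is.

Things in the scene. Friction and masses are not known exactly. Their poses are not given: they have to be found in the camera images.
- case: Open-topped plywood transit case, fixed to the bench, 140 (x) x 260 (y) x 100 (z) mm, walls and floor 8 mm. Origin: centre of its underside; z up; -x is its front, with the steel fork, the lid is hinged on its +x rim. The fork stands out from the middle of the front; beside it the front wall is plain and clear.
- far_cheek (a point): Outer end of the far cheek's bore, (-98, 23, 72) mm in the case's frame. The fork: two steel blocks 30 mm square in x and z, bored 11 mm along the case's y on one line at x = -98, z = 72 mm (28 mm in front of the front wall): a long sleeve from y = -45 to -9 mm and a far cheek from y = 9 to 23 mm. The lid's lug drops into the 18 mm gap between them.
- case_hinge (a point): Middle of the lid's hinge line, on the far rim of the case: (70, 0, 100) mm in the case's frame; the hinge runs along the case's y.
- lid (a joint): Lid angle, rad: 0 is shut; starts at 1.5 to 1.7, about upright. Plywood, 140 x 260 x 10 mm, 0.3 kg, hinged on the far rim, its underside level with the rim when shut. A stiff hinge: it stays where it is left and takes 1 to 5 N near its free edge to move; a firm stop at 0 brings the lug's hole in line with the fork.
- lid_edge (a point): Middle of the lid's free edge, on its outer (upper when shut) face, 140 mm from the hinge. Here a steel lug (12 mm thick along y, hole 14 mm) stands out 43 mm past the edge and 44 mm below the lid's underside; with the lid up it points up and towards the robot over the middle of the mouth, up to 285 mm above the bench: keep to one side of it.
- pin: Greased steel pin, 60 g, level in the sleeve: shank 10 mm thick, 76 mm long, last 6 mm tapered; domed head 22 mm wide, 8 mm thick. Origin: centre of the head's inner face; shank along its +y, head to y = -8 mm. It starts with 26 to 32 mm in the sleeve, head towards the case's -y, drooping 3 mm (1 mm play); pushed along the case's +y it slides with 1 to 4 N at mid-head, more at its rim.
- sleeve_mouth (a point): Centre of the sleeve's mouth (outer face), at (-98, -45, 72) mm in the case's frame, axes as the case's. The pin is home when its origin is here.
- coupling: Flanged steel coupling, 0.25 kg nominal, standing on its flange: flange 48 mm diameter, 10 mm thick; hub above it 32 mm diameter up to 52 mm high, to be gripped across the hub. Origin: centre of its underside, z up.
- coupling_mid (a point): Centre of the coupling, 26 mm above its underside on its axis.
- collar: Bystander: plain steel ring collar, 48 mm outside, 26 mm bore, 26 mm high, no hub. Origin: centre of underside. It and the coupling may have changed places.
- tape_roll: Bystander: brown tape roll lying flat, 110 mm across, 48 mm high. Origin: centre of underside.
- tape_gun: Bystander: hand tape dispenser with red handle, about 210 x 46 x 120 mm, long along its x. Origin: underside, near the middle.
- carton: Bystander: closed cardboard carton 110 x 150 x 70 mm. Origin: centre of underside.
- marker: Bystander: marker pen lying along its y, 125 x 11 mm, 12 mm high. Origin: centre of underside.
- cutter: Bystander: box cutter lying along its x, 160 x 26 x 14 mm. Origin: underside, middle of the handle.
- spray: Bystander: white bottle, 56 mm across, 150 mm high. Origin: centre of underside.
Mind the look-alikes: they are no part of the job. What is shaped like the coupling but green or red is not meant.

How it is judged:
On the way, in this order (a step that is already met when the one before it is completed fails the run):
1. the coupling is inside the case (x of coupling_mid in the frame of case between -0.062 and 0.062 m and y of coupling_mid in the frame of case between -0.122 and 0.122 m and z of coupling_mid in the frame of case between 0.008 and 0.06 m), for 0.2 s.
2. the lid is shut (value of joint lid below 0.03 rad), for 0.2 s.
3. the pin is home through the lug (value of joint lid below 0.03 rad and y of pin in the frame of sleeve_mouth above -0.003 m and distance between pin and sleeve_mouth below 0.005 m and angle between the y axis of pin and the y axis of case, either way round below 0.06 rad), for 0.2 s.
At the end, for the whole second after the job is handed in: The coupling is at rest inside the case, the lid is shut (within 0.03 rad), and the pin is at rest through sleeve, lug and far cheek with its head within 3 mm of the sleeve's face and in line with the bore (within 5 mm and 0.06 rad) (all of step 1 and all of step 3 and linear speed of each of pin, coupling below 0.02 m/s); the robot touches nothing.
It fails at once if one of the bystanders (collar, tape roll, tape gun, small carton, marker, box cutter, spray bottle) is moved more than 30 mm (distance of any of collar, tape_roll, tape_gun, carton, marker, cutter, spray from where it was at the start of the episode above 0.03 m).
It also fails if it takes over 54 s, if anything falls off the work surface, if the arm or the gripper's body presses on something with over 40 N, if the wrist force passes 120 N, or if a joint passes its speed limit or range.

## Robot

A 6-joint arm with a two-finger parallel gripper is mounted at the origin on the work surface. World frame = base frame: x ahead of the robot, y to its left, z up, the work surface at z = 0. Lengths are in m, angles in rad, forces in N, time in s.
With the tool pointing down it reaches from about 0.325 to 0.775 m from the base axis. Payload 5.5 kg.
Tool frame: the origin (TCP) lies midway between the tips of the shut fingers; the grasp point (between the pads) lies ctrl.pinch_z behind it (ctrl.pinch_z is the distance from the TCP to the grasp point, in m); z points along the fingers, y is the line along which they close (so a half turn about z gives the same grasp; the last joint's range is limited). The gripper opens to 88 mm and grips with 3 to 60 N. Pads are 20 mm wide; open, the fingers measure 115 mm over their backs; the gripper's body (75 mm by 178 mm) begins 61 mm behind the grasp point.
Start: joints at [1.22, 0.091, 1.231, -0, 1.82, -0.057], TCP at [0.174, 0.574, 0.223] pointing down, gripper open.
Joint ranges: [-2.87, 2.87], [-0.86, 2.18], [0.17, 2.46], [-1.51, 4.65], [0.06, 2.69], [-2.65, 2.65]. Speed limits (rad/s): [2.57, 2.57, 3.01, 3.14, 3.14, 3.14].

## Interface

Orientations are given as a unit quaternion [x, y, z, w].
In Python, from rig import ctrl, grab_frame, calibration, ticket, spotter gives the robot as it stands. The module is installed in compiled form; this text tells all that it offers.
- The arm moves only by the tool apply_moves, never from a script. Its argument "commands" is a list of rows, each an object with "travel": the shift along the world's x, y, z scaled (see below), a list of three; "turn": the turn about the world's z scaled (see below); "gripper": the closure, from 0 (fully open) to 1 (shut). A call has 1 to 8 rows; each row is the pose to reach, as a shift and turn from the pose commanded when the call began; what a row does not reach only later rows make up. The controller multiplies each number of a shift by 250 mm and each number of a turn by pi/2 rad. A row lasts 1/8 s, in which the tool goes at most 62.5 mm and 10.7 degrees, less where a joint would pass 70% of its speed; a pose out of reach is approached as far as the arm can. A call with a number of a shift or a turn outside -1 to 1 is refused whole. A call with a gripper value outside its range is refused whole. The fingers move at their own pace and stop on an object; "grip_force" is the grip in N (left out, the last holds). Time passes only in rows, so rows that repeat a pose let the fingers close. It gives the time, the measured TCP pose, the force, the opening and the grip force at its end, in the units of the state.
- ctrl.get_obs(): the state, without advancing time (a new reading comes with each control period).
- grab_frame(name): name is "scene" or "top"; returns the picture (384x512x3 uint8, red, green, blue); there is no depth.
- calibration(name): a dict with "camera_matrix" (3x3 intrinsics, pixels), "xyz" and "attitude" of the camera in the world. Camera axes: x right, y up, looking along -z (the intrinsics and any distortion apply to the point x, -y, -z); pixel columns grow to the right and rows downward; lengths in m; the calibration is good to about 2 mm. A picture is of the moment at which its call begins. calibration takes no time and is no camera call.
- ticket.finish_job(): hands the job in; it is judged then, once.
Trained networks look in the newest picture that a camera, given by its name, has taken for a name from the list of things; names that differ only in an ending like _2 or _b are one class to them, and where a whole thing is asked for, a point or a joint stands for the part that bears it (a point fixed in the world has none). Each returns a list of dicts, best first, with "p" (0 to 1); they miss things now and then, are a little off and sometimes report something else, mostly with a low value. They report only what shows in the picture. A call takes as long as a camera call. They do not tell look-alikes from the thing itself.
- spotter.search_frame(camera, name): "pixel" ([row, column] in pixels, amid what is visible of it).
- spotter.pinpoint(camera, name): "pixel" ([row, column] in pixels: a listed point, or the origin of a listed thing).
The state is a dict: "t": time; "joints": joint angles; "qd": joint speeds; "tau": joint torques, N m; "position": TCP position; "ee_rot": TCP orientation; "wrist_force": force on the tool from outside, world axes, zero at the start; "ft_torque": the same for the moment, N m; "gripper_width": finger opening in m; "grasp_force": force on a finger pad.
Only numpy, scipy, OpenCV 4.12 (cv2) and the standard library are available. Lean on these libraries where they do the work, as an engineer would, in place of code of your own. Each camera call takes 0.05 s, during which the arm holds its last target. There are 200 camera calls.

## Working session

There is one attempt and no reset: what is moved stays moved. The work goes in short steps, Python scripts to look and compute and a tool call to move; the robot and the scene stay as the last step left them, time stands still between calls to the robot, and variables do not carry over. Pictures are saved under pics/ and viewed, at most 10 in all, crops included, and the job is handed in when it is done.

Besides the shell and the picture viewer there is one more tool, called after "Emit:" by a JSON object that holds its "op" and its "data", one argument or row to a line. apply_moves: Moves the arm, as the interface text tells. Shifts and turns lie within -1 to 1; 1 stands for 250 mm of shift or pi/2 rad of turn. Its arguments: {"type":"object","properties":{"commands":{"type":"array","items":{"type":"object","properties":{"travel":{"type":"array","items":{"type":"number","minimum":-1,"maximum":1}},"turn":{"type":"number","minimum":-1,"maximum":1},"gripper":{"type":"number"}}}},"grip_force":{"type":"number"}},"required":["commands"]}

```bash
mkdir -p pics
cat > h.py <<'E'
import numpy as np, cv2
from scipy.spatial.transform import Rotation as R
from scipy.optimize import least_squares
from rig import ctrl, grab_frame, calibration, ticket, spotter
def proj(cam,P):
    c=calibration(cam); Rm=R.from_quat(c["attitude"]).as_matrix()
    q=(np.atleast_2d(P)-np.array(c["xyz"]))@Rm
    q=q*np.array([1,-1,-1]); p=q@np.array(c["camera_matrix"]).T
    return (p[:,:2]/p[:,2:])[:,::-1]   # row,col
def ray(cam,px):
    c=calibration(cam); Rm=R.from_quat(c["attitude"]).as_matrix()
    d=np.linalg.solve(np.array(c["camera_matrix"]),[px[1],px[0],1.])*np.array([1,-1,-1])
    return np.array(c["xyz"]),Rm@d
def onz(cam,px,z):
    o,d=ray(cam,px); return o+d*(z-o[2])/d[2]
def tri(p1,p2):
    o1,d1=ray("scene",p1);o2,d2=ray("top",p2)
    s=np.linalg.lstsq(np.c_[d1,-d2],o2-o1,rcond=None)[0]
    a,b=o1+d1*s[0],o2+d2*s[1]; return (a+b)/2,np.linalg.norm(a-b)
def save(n,im,sc=1):
    cv2.imwrite("pics/"+n,cv2.resize(im[:,:,::-1],None,fx=sc,fy=sc,interpolation=cv2.INTER_CUBIC))
E
python3 - <<'E'
from h import *
for c in("scene","top"):
    k=calibration(c); print(c,k)
    save(c+"0.png",grab_frame(c),1.5)
for n in["coupling","case","pin","sleeve_mouth","far_cheek","case_hinge","lid_edge","collar","coupling_mid"]:
    for c in("scene","top"):
        print(n,c,[(np.round(d["pixel"],1).tolist(),round(d["p"],2)) for d in spotter.pinpoint(c,n)[:4]])
print(ctrl.pinch_z,ctrl.get_obs())
E
```

```text
scene {'camera_matrix': array([[382.18844176,   0.        , 254.44887713],
       [  0.        , 382.18844176, 185.37928888],
       [  0.        ,   0.        ,   1.        ]]), 'xyz': array([ 1.13393867, -0.29412012,  0.87244587]), 'attitude': array([0.28043125, 0.18314668, 0.51877574, 0.7865668 ])}
top {'camera_matrix': array([[358.51759391,   0.        , 261.52792561],
       [  0.        , 358.51759391, 194.67427108],
       [  0.        ,   0.        ,   1.        ]]), 'xyz': array([ 0.37042041, -0.03314287,  1.06711717]), 'attitude': array([ 0.07711894, -0.06234866, -0.70266007,  0.70458083])}
coupling scene [([286.2, 173.9], 0.77), ([240.1, 231.7], 0.7), ([251.9, 192.1], 0.68), ([170.6, 278.5], 0.4)]
coupling top [([154.8, 360.7], 0.64), ([183.4, 335.5], 0.47), ([181.3, 304.6], 0.47)]
case scene [([206.0, 302.9], 0.91), ([166.4, 298.5], 0.35)]
case top [([190.7, 227.9], 0.74)]
pin scene [([171.5, 258.7], 0.58), ([139.8, 366.7], 0.42)]
pin top [([214.8, 257.6], 0.42)]
sleeve_mouth scene [([171.4, 280.1], 0.56)]
sleeve_mouth top [([219.0, 240.9], 0.73), ([158.3, 229.6], 0.25)]

[... 580 characters left out ...]
 1.0, 'joints': array([ 1.22031140e+00,  9.10892615e-02,  1.23068022e+00, -2.44636314e-05,
        1.81977983e+00, -5.67045744e-02]), 'qd': array([ 5.81942342e-05,  5.47818792e-05,  8.54312409e-04, -2.34336987e-03,
       -2.37527506e-03, -6.44749022e-04]), 'tau': array([-2.23669272e-04, -4.46232033e+01, -4.06498754e+01,  6.99202996e-02,
        2.02256913e-02, -3.38651944e-05]), 'position': array([0.17376466, 0.57431394, 0.22264883]), 'ee_rot': array([1.46365493e-01, 9.89230581e-01, 1.88262147e-05, 1.59913404e-05]), 'wrist_force': array([0.24312936, 0.23188855, 0.5147702 ]), 'ft_torque': array([-0.06252243,  0.02164022, -0.03451533]), 'grasp_force': 0.0, 'gripper_width': 0.0877272205631016}
```

View pics/scene0.png

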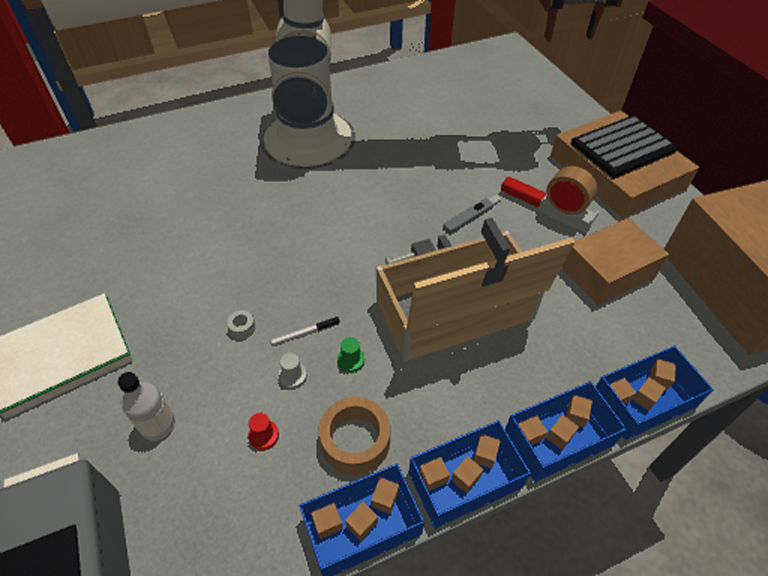

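View pics/top0.png

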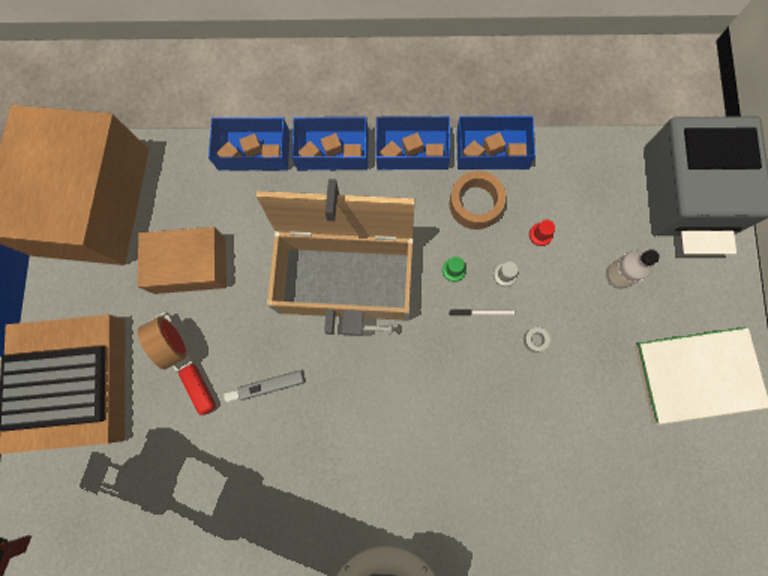

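Candidates for the coupling (scene / top pixel, row,col): red (286,174)/(155,361), green (236,233)/(180,303), plain steel (247,194)/(182,337), and the collar (216,160)/(226,358), which has no hub. I choose the plain steel flanged one and will check it in a crop.

Run:
```python
from h import *
s=grab_frame("scene");t=grab_frame("top")
def cr(im,r,c,h,w,f): return cv2.resize(im[r:r+h,c:c+w],(w*f,h*f),interpolation=cv2.INTER_CUBIC)
a=cr(t,115,165,115,125,3)   # top case
b=cr(s,150,240,95,145,3)
can=np.zeros((600,800,3),np.uint8)
can[:345,:375]=a; can[:285,375:375+425]=b[:,:425]
d=cr(s,225,170,50,50,5); can[350:600,0:250]=d
d=cr(t,155,310,50,50,5); can[350:600,260:510]=d
save("c1.png",can)
# case pose fit
obs=[]
C={"case":(0,0,0),"sleeve_mouth":(-.098,-.045,.072),"far_cheek":(-.098,.023,.072),"case_hinge":(.07,0,.1)}
for n in C:
    for c in("scene","top"):
        r=spotter.pinpoint(c,n)
        if r: obs.append((c,C[n],r[0]["pixel"],n))
def f(p):
    Rz=R.from_euler("z",p[2]).as_matrix()
    return np.concatenate([proj(c,Rz@np.array(P)+[p[0],p[1],0])[0]-np.array(px) for c,P,px,_ in obs])
q=least_squares(f,[.6,.05,0],loss="soft_l1")
print(q.x,[(o[0],o[3],np.round(e,1).tolist()) for o,e in zip(obs,f(q.x).reshape(-1,2))])
Rz=R.from_euler("z",q.x[2]).as_matrix()
for c in("scene","top"):
    print(c,[ (xy,np.round(proj(c,Rz@np.array([xy[0]*.07,xy[1]*.13,.1])+[q.x[0],q.x[1],0])[0],1).tolist()) for xy in((-1,-1),(-1,1),(1,1),(1,-1))])
print("mouth",Rz@np.array([-.098,-.045,.072])+[q.x[0],q.x[1],0])
for c,px in(("scene",(249.7,192.9)),("top",(177.7,337))): print("coup mid",onz(c,px,.026))
for c in("scene","top"):
    print(c,[(np.round(d["pixel"],1).tolist(),round(d["p"],2)) for d in spotter.pinpoint(c,"coupling_mid")],[(np.round(d["pixel"],1).tolist(),round(d["p"],2)) for d in spotter.pinpoint(c,"pin")])
    for n in["marker","tape_roll","spray","cutter","carton","collar"]:
        r=spotter.search_frame(c,n)
        if r: print(n,np.round(onz(c,r[0]["pixel"],.02),3),round(r[0]["p"],2))
print(tri(spotter.pinpoint("scene","lid_edge")[0]["pixel"],spotter.pinpoint("top","lid_edge")[0]["pixel"]))
```

```text
[ 0.60366406  0.08559934 -0.0698934 ] [('scene', 'case', [0.6, -5.1]), ('scene', 'sleeve_mouth', [0.6, -1.0]), ('top', 'sleeve_mouth', [-0.3, -1.3]), ('scene', 'far_cheek', [-0.9, -0.5]), ('top', 'far_cheek', [0.2, -1.5]), ('scene', 'case_hinge', [2.8, 1.2]), ('top', 'case_hinge', [0.9, 0.1])]
scene [((-1, -1), [176.1, 251.3]), ((-1, 1), [153.0, 339.1]), ((1, 1), [190.0, 364.1]), ((1, -1), [217.3, 269.9])]
top [((-1, -1), [208.8, 271.3]), ((-1, 1), [202.1, 177.1]), ((1, 1), [153.5, 183.0]), ((1, -1), [159.6, 274.7])]
mouth [0.50276069 0.04755319 0.072     ]
coup mid [ 0.63260929 -0.24430891  0.026     ]
coup mid [ 0.63051223 -0.23529254  0.026     ]
scene [([235.4, 235.3], 0.8), ([245.1, 195.9], 0.75), ([284.7, 174.6], 0.71)] [([176.3, 261.7], 0.64)]
marker [ 0.56  -0.193  0.02 ] 0.65
tape_roll [ 0.741 -0.175  0.02 ] 0.71
spray [ 0.602 -0.479  0.02 ] 0.85
cutter [0.408 0.22  0.02 ] 0.74
carton [0.638 0.409 0.02 ] 0.74
collar [ 0.494 -0.293  0.02 ] 0.74
top [([207.7, 320.3], 0.69), ([177.9, 302.2], 0.68), ([155.5, 363.9], 0.66), ([179.8, 335.8], 0.49)] [([217.9, 261.5], 0.53)]
marker [ 0.538 -0.193  0.02 ] 0.44
tape_roll [ 0.801 -0.195  0.02 ] 0.76
spray [ 0.632 -0.494  0.02 ] 0.84
cutter [0.391 0.232 0.02 ] 0.7
carton [0.649 0.423 0.02 ] 0.82
collar [ 0.481 -0.302  0.02 ] 0.73
(array([0.70123472, 0.07906955, 0.22935037]), np.float64(0.006372151397001053))
```

View pics/c1.png

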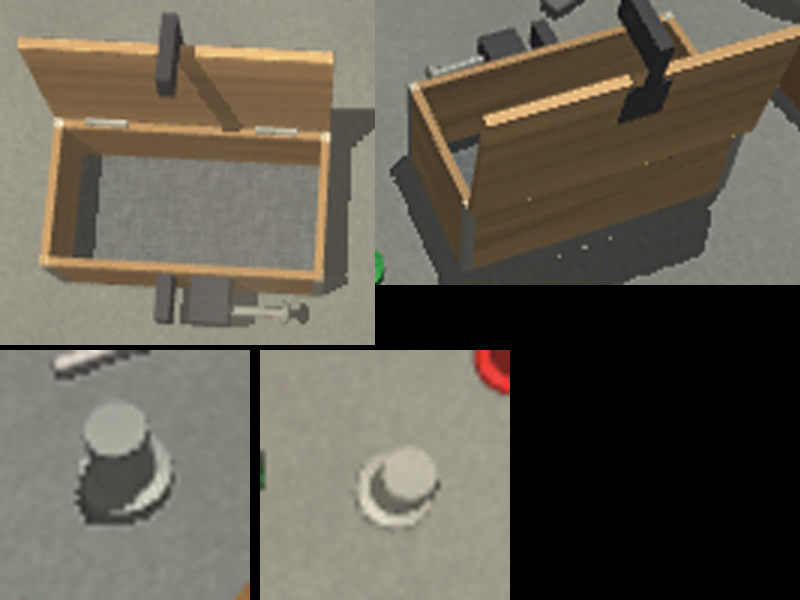

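The crop shows the plain steel coupling with hub and flange, hub top at scene (241,193) and top (180,340). In the top view the case rim corners are at (203,179), (208,272), (159,275) and (155,184). I'll refine the poses with these.

Run:
```python
from h import *
A=[("top",(-.07,.13,.1),(202.7,179)),("top",(-.07,-.13,.1),(208,272.3)),("top",(.07,-.13,.1),(159.3,275)),("top",(.07,.13,.1),(155,184)),
("scene",(-.07,-.13,.1),(178.7,252.3)),("scene",(.07,-.13,.1),(218.3,271)),("scene",(-.07,.13,.1),(155,338.3)),
("scene",(-.098,-.045,.072),(171.5,280.5)),("top",(-.098,-.045,.072),(219,240.9)),("scene",(-.098,.023,.072),(164.1,299)),("top",(-.098,.023,.072),(215.9,214.9)),("top",(.07,0,.1),(155.5,230.1))]
def f(p):
    Rz=R.from_euler("z",p[2]).as_matrix()
    return np.concatenate([proj(c,Rz@np.array(P)+[p[0],p[1],0])[0]-np.array(px) for c,P,px in A])
q=least_squares(f,[.6,.08,-.07],loss="soft_l1").x
print(q,np.round(f(q).reshape(-1,2),1).tolist())
Rz=R.from_euler("z",q[2]).as_matrix();W=lambda P:np.round(Rz@np.array(P)+[q[0],q[1],0],4)
print("place",W((-.02,-.075,0)),"mouth",W((-.098,-.045,.072)),"pinhead out",W((-.098,-.1,.07)))
for th in(1.7,1.3,1,.7,.35,0):
    r=.115;print(th,W((.07-r*np.cos(th)+.01*np.sin(th)+.01,-.07,.1+r*np.sin(th)+.01*np.cos(th))))
print("coupling",onz("scene",(241,193),.052),onz("top",(179.8,340),.052),onz("top",(183,337.4),.01),"ycase deg",90+np.degrees(q[2]))
```

```text
[ 0.60580381  0.08423468 -0.06142679] [[-0.9, -1.2], [-0.4, -0.3], [-0.8, 0.0], [-1.8, -0.7], [-1.5, -1.2], [0.2, -0.8], [-1.6, 0.4], [-2.8, -4.1], [-1.8, 0.1], [-1.4, -0.3], [-0.2, 2.0], [0.3, -1.1]]
place [0.5812 0.0106 0.    ] mouth [0.5052 0.0453 0.072 ] pinhead out [ 0.5018 -0.0096  0.07  ]
1.7 [0.706  0.0079 0.2128]
1.3 [0.6603 0.0108 0.2135]
1 [0.6277 0.0128 0.2022]
0.7 [0.6    0.0145 0.1817]
0.35 [0.577  0.0159 0.1488]
0 [0.5666 0.0165 0.11  ]
coupling [ 0.6247111  -0.23826108  0.052     ] [ 0.61774567 -0.23867665  0.052     ] [ 0.61806192 -0.23900118  0.01      ] ycase deg 86.48050423842481
```

Emit:
{"op": "apply_moves", "data": {
  "commands": [
    {"travel": [0.446, -0.813, 0], "turn": 0.148, "gripper": 0.25},
    {"travel": [0.446, -0.813, 0], "turn": 0.148, "gripper": 0.25},
    {"travel": [0.446, -0.813, 0], "turn": 0.148, "gripper": 0.25},
    {"travel": [0.446, -0.813, 0], "turn": 0.148, "gripper": 0.25}
  ]
}}

```text
t: 2.9
position: [0.2861, 0.369, 0.2229]
ee_rot: [0.031, 1.0, 0.0, 0.0]
wrist_force: [-0.1, -0.3, 0.4]
gripper_width: 0.0662
grasp_force: 0.0
```

Emit:
{"op": "apply_moves", "data": {
  "commands": [
    {"travel": [0.446, -0.813, 0], "turn": 0, "gripper": 0.25},
    {"travel": [0.446, -0.813, 0], "turn": 0, "gripper": 0.25},
    {"travel": [0.446, -0.813, 0], "turn": 0, "gripper": 0.25},
    {"travel": [0.446, -0.813, 0], "turn": 0, "gripper": 0.25}
  ]
}}

```text
t: 3.4
position: [0.3975, 0.1655, 0.2229]
ee_rot: [0.031, 1.0, 0.0, 0.001]
wrist_force: [-0.4, 0.1, -0.6]
gripper_width: 0.0657
grasp_force: 0.0
```

Emit:
{"op": "apply_moves", "data": {
  "commands": [
    {"travel": [0.446, -0.813, 0], "turn": 0, "gripper": 0.25},
    {"travel": [0.446, -0.813, 0], "turn": 0, "gripper": 0.25},
    {"travel": [0.446, -0.813, 0], "turn": 0, "gripper": 0.25},
    {"travel": [0.446, -0.813, 0], "turn": 0, "gripper": 0.25}
  ]
}}

```text
t: 3.9
position: [0.509, -0.038, 0.2226]
ee_rot: [0.032, 1.0, -0.0, 0.0]
wrist_force: [0.7, 0.9, 1.0]
gripper_width: 0.0653
grasp_force: 0.0
```

Emit:
{"op": "apply_moves", "data": {
  "commands": [
    {"travel": [0.446, -0.813, 0], "turn": 0, "gripper": 0.25},
    {"travel": [0.446, -0.813, 0], "turn": 0, "gripper": 0.25},
    {"travel": [0.446, -0.813, 0], "turn": 0, "gripper": 0.25},
    {"travel": [0.446, -0.813, 0], "turn": 0, "gripper": 0.25},
    {"travel": [0.446, -0.813, 0], "turn": 0, "gripper": 0.25}
  ]
}}

```text
t: 4.53
position: [0.6199, -0.2414, 0.2199]
ee_rot: [0.032, 0.999, 0.0, -0.002]
wrist_force: [0.0, 0.7, -0.6]
gripper_width: 0.0662
grasp_force: 0.0
```

Emit:
{"op": "apply_moves", "data": {
  "commands": [
    {"travel": [0, 0.005, -0.25], "turn": 0, "gripper": 0.25},
    {"travel": [0, 0.005, -0.45], "turn": 0, "gripper": 0.25},
    {"travel": [0, 0.005, -0.65], "turn": 0, "gripper": 0.25},
    {"travel": [0, 0.005, -0.8], "turn": 0, "gripper": 0.25},
    {"travel": [0, 0.005, -0.8], "turn": 0, "gripper": 0.25}
  ]
}}

```text
t: 5.15
position: [0.6173, -0.2352, 0.019]
ee_rot: [0.03, 1.0, 0.001, -0.003]
wrist_force: [-0.1, -0.2, -0.0]
gripper_width: 0.0661
grasp_force: 0.0
```

Emit:
{"op": "apply_moves", "data": {
  "commands": [
    {"travel": [0, 0, 0], "turn": 0, "gripper": 1},
    {"travel": [0, 0, 0], "turn": 0, "gripper": 1},
    {"travel": [0, 0, 0], "turn": 0, "gripper": 1},
    {"travel": [0, 0, 0], "turn": 0, "gripper": 1},
    {"travel": [0, 0, 0], "turn": 0, "gripper": 1}
  ],
  "grip_force": 30
}}

```text
t: 5.78
position: [0.6203, -0.2375, 0.0238]
ee_rot: [0.031, 1.0, -0.0, 0.001]
wrist_force: [-0.3, 1.4, 4.2]
gripper_width: 0.0308
grasp_force: 30.0
```

Emit:
{"op": "apply_moves", "data": {
  "commands": [
    {"travel": [0, 0, 0.2], "turn": 0, "gripper": 1},
    {"travel": [0, 0, 0.4], "turn": 0, "gripper": 1},
    {"travel": [0, 0, 0.6], "turn": 0, "gripper": 1},
    {"travel": [0, 0, 0.8], "turn": 0, "gripper": 1},
    {"travel": [0, 0, 0.8], "turn": 0, "gripper": 1}
  ]
}}

```text
t: 6.4
position: [0.6211, -0.2381, 0.2281]
ee_rot: [0.031, 1.0, -0.002, 0.004]
wrist_force: [0.1, -0.1, -2.4]
gripper_width: 0.0308
grasp_force: 30.0
```

Run:
```python
from h import *
o=ctrl.get_obs();p=o["position"];print(p,o["gripper_width"],o["wrist_force"])
s=grab_frame("scene");t=grab_frame("top")
a=[]
for c,im in(("scene",s),("top",t)):
    r,k=proj(c,p)[0].astype(int);print(c,r,k)
    r0,k0=max(0,min(r-50,284)),max(0,min(k-60,392)); print(r0,k0)
    a.append(cv2.resize(im[r0:r0+100,k0:k0+120],None,fx=3,fy=3))
save("g.png",np.hstack(a))
```

```text
[ 0.6210974  -0.23814899  0.22809195] 0.030787185836073948 [ 0.12553541 -0.06052366 -2.35059292]
scene 196 182
146 122
top 161 353
111 293
```

View pics/g.png

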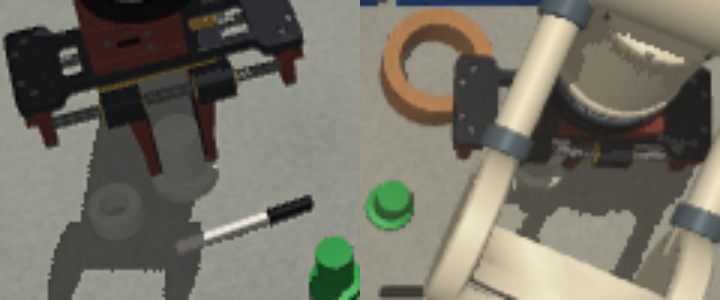

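Emit:
{"op": "apply_moves", "data": {
  "commands": [
    {"travel": [-0.04, 0.2, 0], "turn": 0, "gripper": 1},
    {"travel": [-0.08, 0.45, 0], "turn": 0, "gripper": 1},
    {"travel": [-0.12, 0.7, 0], "turn": 0, "gripper": 1},
    {"travel": [-0.156, 0.9, 0], "turn": 0, "gripper": 1},
    {"travel": [-0.156, 0.996, 0], "turn": 0, "gripper": 1},
    {"travel": [-0.156, 0.996, 0], "turn": 0, "gripper": 1}
  ]
}}

```text
t: 7.25
position: [0.5797, 0.0133, 0.2194]
ee_rot: [0.029, 1.0, 0.0, -0.002]
wrist_force: [-0.3, 0.0, -2.4]
gripper_width: 0.0305
grasp_force: 30.0
```

Emit:
{"op": "apply_moves", "data": {
  "commands": [
    {"travel": [0, 0, -0.2], "turn": 0, "gripper": 1},
    {"travel": [0, 0, -0.4], "turn": 0, "gripper": 1},
    {"travel": [0, 0, -0.6], "turn": 0, "gripper": 1},
    {"travel": [0, 0, -0.7], "turn": 0, "gripper": 1},
    {"travel": [0, 0, -0.75], "turn": 0, "gripper": 1},
    {"travel": [0, 0, -0.75], "turn": 0, "gripper": 1},
    {"travel": [0, 0, -0.75], "turn": 0, "gripper": 1}
  ]
}}

```text
t: 8.12
position: [0.5813, 0.0111, 0.0358]
ee_rot: [0.031, 1.0, -0.0, 0.001]
wrist_force: [0.6, -0.4, -1.9]
gripper_width: 0.0305
grasp_force: 30.0
```

Emit:
{"op": "apply_moves", "data": {
  "commands": [
    {"travel": [0, 0, -0.005], "turn": 0, "gripper": 0.47},
    {"travel": [0, 0, -0.005], "turn": 0, "gripper": 0.47},
    {"travel": [0, 0, -0.005], "turn": 0, "gripper": 0.47}
  ]
}}

```text
t: 8.5
position: [0.5811, 0.0116, 0.0344]
ee_rot: [0.031, 1.0, -0.0, 0.0]
wrist_force: [-0.9, -0.8, 0.1]
gripper_width: 0.0467
grasp_force: 0.0
```

Emit:
{"op": "apply_moves", "data": {
  "commands": [
    {"travel": [0, 0, 0.15], "turn": 0, "gripper": 0.47},
    {"travel": [0, 0, 0.4], "turn": 0, "gripper": 0.47},
    {"travel": [0, 0, 0.65], "turn": 0, "gripper": 1},
    {"travel": [0, 0, 0.9], "turn": 0, "gripper": 1},
    {"travel": [0, 0, 1], "turn": 0, "gripper": 1},
    {"travel": [0, 0, 1], "turn": 0, "gripper": 1}
  ]
}}

```text
t: 9.25
position: [0.5815, 0.0116, 0.2869]
ee_rot: [0.031, 1.0, -0.0, 0.003]
wrist_force: [1.1, -0.3, 0.0]
gripper_width: 0.0102
grasp_force: 0.0
```

Run:
```python
from h import *
o=ctrl.get_obs();print(o["position"],o["gripper_width"],o["wrist_force"])
s=grab_frame("scene");t=grab_frame("top")
save("p.png",np.hstack([cv2.resize(s[110:260,220:390],None,fx=2.2,fy=2.2),cv2.resize(t[100:250,165:335],None,fx=2.2,fy=2.2)]))
for c in("scene","top"):
    print(c,[(np.round(d["pixel"],1).tolist(),round(d["p"],2)) for d in spotter.pinpoint(c,"coupling_mid")],[(np.round(d["pixel"],1).tolist(),round(d["p"],2)) for d in spotter.pinpoint(c,"lid_edge")])
```

```text
[0.58153336 0.01159124 0.28688257] 0.010163428041345703 [ 1.0664839  -0.32170119  0.02687746]
scene [([238.3, 234.7], 0.82), ([203.7, 275.5], 0.55), ([285.8, 174.2], 0.55)] []
top [([192.6, 252.7], 0.72), ([218.7, 239.0], 0.67), ([155.4, 362.9], 0.6), ([175.8, 305.3], 0.49)] [([131.0, 223.2], 0.57)]
```

View pics/p.png

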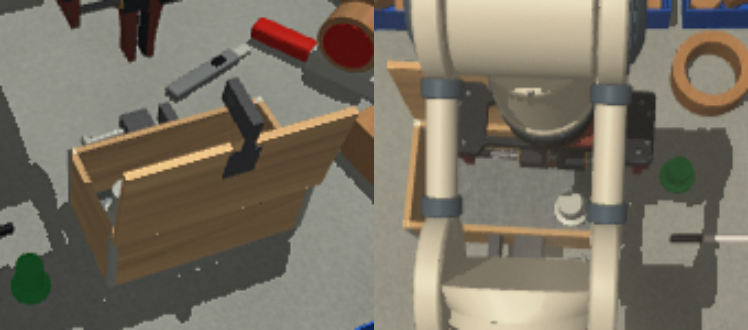

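The coupling stands in the case (top view about (193,254)), the lid is still upright, and the lug points up in the middle. Next I'll take the shut fingers behind the lid, to the right of the lug.

Emit:
{"op": "apply_moves", "data": {
  "commands": [
    {"travel": [0.2, 0, 0.04], "turn": 0, "gripper": 1},
    {"travel": [0.4, 0, 0.04], "turn": 0, "gripper": 1},
    {"travel": [0.616, 0, 0.04], "turn": 0, "gripper": 1},
    {"travel": [0.616, 0, 0.04], "turn": 0, "gripper": 1},
    {"travel": [0.616, 0, 0.04], "turn": 0, "gripper": 1}
  ],
  "grip_force": 20
}}

```text
t: 10.18
position: [0.7345, 0.0116, 0.292]
ee_rot: [0.031, 1.0, 0.0, -0.002]
wrist_force: [-0.4, -0.1, 0.9]
gripper_width: 0.0007
grasp_force: 0.0
```

Emit:
{"op": "apply_moves", "data": {
  "commands": [
    {"travel": [0, 0, -0.15], "turn": 0, "gripper": 1},
    {"travel": [0, 0, -0.3], "turn": 0, "gripper": 1},
    {"travel": [0, 0, -0.3], "turn": 0, "gripper": 1},
    {"travel": [0, 0, -0.3], "turn": 0, "gripper": 1}
  ]
}}

```text
t: 10.68
position: [0.7342, 0.0116, 0.2234]
ee_rot: [0.031, 1.0, 0.0, 0.002]
wrist_force: [0.1, 0.7, 0.6]
gripper_width: 0.0004
grasp_force: 0.0
```

Emit:
{"op": "apply_moves", "data": {
  "commands": [
    {"travel": [-0.113, 0, -0.014], "turn": 0, "gripper": 1},
    {"travel": [-0.205, 0, -0.026], "turn": 0, "gripper": 1},
    {"travel": [-0.297, 0, -0.04], "turn": 0, "gripper": 1},
    {"travel": [-0.365, 0, -0.062], "turn": 0, "gripper": 1},
    {"travel": [-0.425, 0, -0.086], "turn": 0, "gripper": 1}
  ]
}}

```text
t: 11.3
position: [0.6294, 0.012, 0.2029]
ee_rot: [0.03, 1.0, 0.0, 0.005]
wrist_force: [2.4, 1.5, 1.4]
gripper_width: 0.0003
grasp_force: 1.1
```

Emit:
{"op": "apply_moves", "data": {
  "commands": [
    {"travel": [-0.06, 0, -0.036], "turn": 0, "gripper": 1},
    {"travel": [-0.112, 0, -0.08], "turn": 0, "gripper": 1},
    {"travel": [-0.165, 0, -0.145], "turn": 0, "gripper": 1},
    {"travel": [-0.204, 0, -0.212], "turn": 0, "gripper": 1}
  ]
}}

```text
t: 11.8
position: [0.5787, 0.0118, 0.1491]
ee_rot: [0.031, 1.0, 0.0, 0.004]
wrist_force: [0.4, -0.3, 2.0]
gripper_width: 0.0008
grasp_force: 0.7
```

Emit:
{"op": "apply_moves", "data": {
  "commands": [
    {"travel": [-0.025, 0, -0.06], "turn": 0, "gripper": 1},
    {"travel": [-0.04, 0, -0.11], "turn": 0, "gripper": 1},
    {"travel": [-0.04, 0, -0.15], "turn": 0, "gripper": 1},
    {"travel": [-0.04, 0, -0.16], "turn": 0, "gripper": 1},
    {"travel": [-0.04, 0, -0.165], "turn": 0, "gripper": 1}
  ]
}}

```text
t: 12.42
position: [0.5682, 0.0115, 0.11]
ee_rot: [0.031, 1.0, -0.0, 0.003]
wrist_force: [-13.2, 0.9, 28.9]
gripper_width: 0.0004
grasp_force: 14.3
```

Emit:
{"op": "apply_moves", "data": {
  "commands": [
    {"travel": [0, 0, 0.1], "turn": 0, "gripper": 1},
    {"travel": [0, 0, 0.3], "turn": 0, "gripper": 1},
    {"travel": [-0.1, -0.2, 0.4], "turn": 0, "gripper": 1},
    {"travel": [-0.26, -0.4, 0.4], "turn": 0, "gripper": 1},
    {"travel": [-0.26, -0.6, 0.4], "turn": 0, "gripper": 1},
    {"travel": [-0.26, -0.6, 0.4], "turn": 0, "gripper": 1}
  ]
}}

```text
t: 13.18
position: [0.5021, -0.1415, 0.2037]
ee_rot: [0.033, 0.999, -0.001, 0.0]
wrist_force: [-0.6, 1.0, -0.3]
gripper_width: 0.0004
grasp_force: 0.0
```

Run:
```python
from h import *
o=ctrl.get_obs();print(o["position"],o["wrist_force"])
s=grab_frame("scene");t=grab_frame("top")
save("l.png",np.hstack([cv2.resize(s[135:235,225:355],None,fx=3,fy=3),cv2.resize(t[150:250,165:295],None,fx=3,fy=3)]))
for n in("sleeve_mouth","pin","far_cheek","lid_edge"):
  for c in("scene","top"):
    print(n,c,[(np.round(d["pixel"],1).tolist(),round(d["p"],2)) for d in spotter.pinpoint(c,n)][:2])
```

```text
[ 0.50206755 -0.14152465  0.20372944] [-0.63018973  0.95643703 -0.30231814]
sleeve_mouth scene [([167.1, 279.2], 0.93)]
sleeve_mouth top [([182.5, 415.2], 0.69), ([219.5, 239.5], 0.62)]
pin scene []
pin top [([190.5, 230.0], 0.61), ([219.8, 259.8], 0.53)]
far_cheek scene [([164.7, 298.8], 0.82), ([220.8, 204.8], 0.25)]
far_cheek top [([218.0, 239.3], 0.66), ([215.0, 218.2], 0.63)]
lid_edge scene [([161.7, 298.6], 0.8), ([183.7, 406.0], 0.22)]
lid_edge top [([206.0, 222.9], 0.95), ([229.6, 357.3], 0.72)]
```

View pics/l.png

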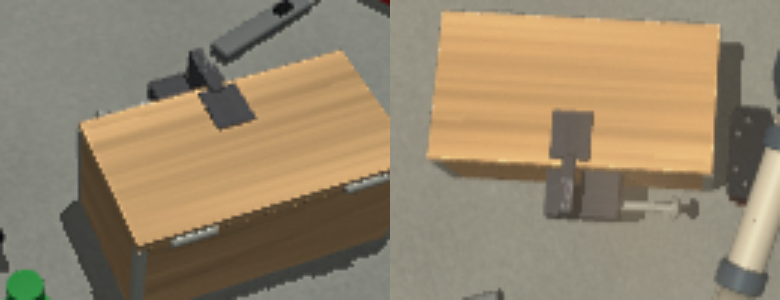

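Run:
```python
from h import *
for px in((219.3,265),(219.5,266.5),(219,250),(219.5,239.5),(219.8,259.8)): print(px,onz("top",px,.07))
for px in((167.1,279.2),): print(onz("scene",px,.072))
q=[ 0.60580381 , 0.08423468 ,-0.06142679];Rz=R.from_euler("z",q[2]).as_matrix();W=lambda P:Rz@np.array(P)+[q[0],q[1],0]
for P in((-.113,-.045,.087),(-.113,.023,.087),(-.113,-.009,.087),(.07,-.13,.11),(-.07,-.13,.11),(-.07,.13,.11),(.07,.13,.11),(-.098,-.095,.07)):
    print(P,np.round((proj("top",W(P))[0]-[150,165])*3+[0,390]))
```

```text
(219.3, 265) [ 0.49975408 -0.0217808   0.07      ]
(219.5, 266.5) [ 0.49920006 -0.0259786   0.07      ]
(219, 250) [0.50051109 0.02023499 0.07      ]
(219.5, 239.5) [0.49904021 0.04966385 0.07      ]
(219.8, 259.8) [ 0.49831608 -0.00723483  0.07      ]
[0.50278653 0.05515898 0.072     ]
(-0.113, -0.045, 0.087) [216. 616.]
(-0.113, 0.023, 0.087) [211. 542.]
(-0.113, -0.009, 0.087) [213. 577.]
(0.07, -0.13, 0.11) [ 22. 720.]
(-0.07, -0.13, 0.11) [171. 711.]
(-0.07, 0.13, 0.11) [153. 426.]
(0.07, 0.13, 0.11) [  6. 442.]
(-0.098, -0.095, 0.07) [205. 672.]
```

Emit:
{"op": "apply_moves", "data": {
  "commands": [
    {"travel": [-0.018, 0, -0.2], "turn": 0, "gripper": 1},
    {"travel": [-0.018, 0.1, -0.4], "turn": 0, "gripper": 1},
    {"travel": [-0.018, 0.2, -0.55], "turn": 0, "gripper": 1},
    {"travel": [-0.018, 0.27, -0.6], "turn": 0, "gripper": 1},
    {"travel": [-0.018, 0.27, -0.6], "turn": 0, "gripper": 1},
    {"travel": [-0.018, 0.27, -0.6], "turn": 0, "gripper": 1}
  ]
}}

```text
t: 14.42
position: [0.4993, -0.0716, 0.0554]
ee_rot: [0.031, 1.0, -0.001, 0.002]
wrist_force: [0.2, -0.2, -0.4]
gripper_width: 0.0004
grasp_force: 0.0
```

Run:
```python
from h import *
o=ctrl.get_obs();print(o["position"],o["wrist_force"])
s=grab_frame("scene");t=grab_frame("top")
save("q.png",np.hstack([cv2.resize(s[140:220,200:300],None,fx=4,fy=4),cv2.resize(t[180:260,230:330],None,fx=4,fy=4)]))
```

```text
[ 0.49932222 -0.0716099   0.05541277] [ 0.24787725 -0.18931709 -0.40874699]
```

View pics/q.png

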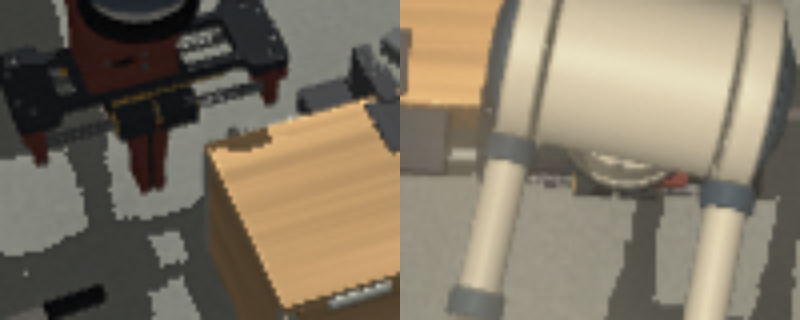

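Emit:
{"op": "apply_moves", "data": {
  "commands": [
    {"travel": [0, 0.04, 0], "turn": 0, "gripper": 1},
    {"travel": [0, 0.08, 0], "turn": 0, "gripper": 1},
    {"travel": [0, 0.12, 0], "turn": 0, "gripper": 1},
    {"travel": [0, 0.16, 0], "turn": 0, "gripper": 1},
    {"travel": [0.002, 0.18, 0], "turn": 0, "gripper": 1}
  ]
}}

```text
t: 15.15
position: [0.4985, -0.0251, 0.0531]
ee_rot: [0.03, 1.0, 0.0, -0.0]
wrist_force: [0.0, 0.1, -1.2]
gripper_width: 0.0001
grasp_force: 0.0
```

Emit:
{"op": "apply_moves", "data": {
  "commands": [
    {"travel": [0.003, 0.03, 0], "turn": 0, "gripper": 1},
    {"travel": [0.005, 0.06, 0], "turn": 0, "gripper": 1}
  ]
}}

```text
t: 15.4
position: [0.5, -0.0119, 0.0535]
ee_rot: [0.031, 1.0, -0.001, 0.0]
wrist_force: [-1.5, -7.5, 3.2]
gripper_width: 0.0005
grasp_force: 4.1
```

Emit:
{"op": "apply_moves", "data": {
  "commands": [
    {"travel": [0.002, 0.03, 0], "turn": 0, "gripper": 1},
    {"travel": [0.004, 0.06, 0], "turn": 0, "gripper": 1}
  ]
}}

```text
t: 15.65
position: [0.5008, 0.0047, 0.0531]
ee_rot: [0.031, 1.0, 0.0, -0.0]
wrist_force: [0.3, -0.1, 0.2]
gripper_width: 0.0003
grasp_force: 0.2
```

Emit:
{"op": "apply_moves", "data": {
  "commands": [
    {"travel": [0.002, 0.02, 0], "turn": 0, "gripper": 1},
    {"travel": [0.003, 0.035, 0], "turn": 0, "gripper": 1}
  ]
}}

```text
t: 15.9
position: [0.5015, 0.0133, 0.053]
ee_rot: [0.03, 1.0, 0.0, -0.0]
wrist_force: [0.4, -1.0, 0.1]
gripper_width: 0.0006
grasp_force: 0.1
```

Run:
```python
from h import *
o=ctrl.get_obs();print(o["position"],o["wrist_force"])
s=grab_frame("scene");t=grab_frame("top")
save("r.png",np.hstack([cv2.resize(s[130:210,220:320],None,fx=4,fy=4),cv2.resize(t[180:260,200:300],None,fx=4,fy=4)]))
```

```text
[0.50146176 0.0133115  0.0529884 ] [ 0.4333476  -0.98369086  0.0993793 ]
```

View pics/r.png

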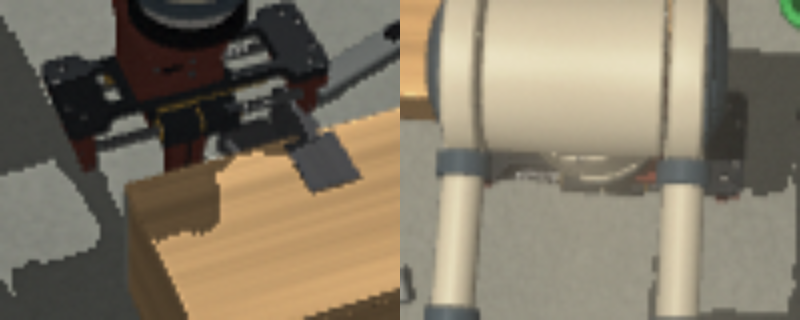

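Emit:
{"op": "apply_moves", "data": {
  "commands": [
    {"travel": [0.001, 0.02, 0], "turn": 0, "gripper": 1},
    {"travel": [0.002, 0.035, 0], "turn": 0, "gripper": 1}
  ]
}}

```text
t: 16.25
position: [0.502, 0.0218, 0.0531]
ee_rot: [0.031, 1.0, 0.0, -0.0]
wrist_force: [-0.0, -0.4, 0.2]
gripper_width: 0.0005
grasp_force: 0.1
```

Emit:
{"op": "apply_moves", "data": {
  "commands": [
    {"travel": [0.001, 0.01, 0], "turn": 0, "gripper": 1},
    {"travel": [0.001, 0.01, 0], "turn": 0, "gripper": 1}
  ]
}}

```text
t: 16.5
position: [0.5023, 0.0243, 0.0531]
ee_rot: [0.031, 1.0, 0.0, -0.0]
wrist_force: [-0.7, 0.4, -0.1]
gripper_width: 0.0006
grasp_force: 0.0
```

Emit:
{"op": "apply_moves", "data": {
  "commands": [
    {"travel": [0.001, 0.01, 0], "turn": 0, "gripper": 1},
    {"travel": [0.001, 0.02, 0], "turn": 0, "gripper": 1}
  ]
}}

```text
t: 16.75
position: [0.5025, 0.0286, 0.0531]
ee_rot: [0.031, 1.0, -0.001, -0.0]
wrist_force: [-0.6, -7.5, 0.2]
gripper_width: 0.0005
grasp_force: 3.6
```

Emit:
{"op": "apply_moves", "data": {
  "commands": [
    {"travel": [0, 0.01, 0], "turn": 0, "gripper": 1},
    {"travel": [0, 0.012, 0], "turn": 0, "gripper": 1}
  ]
}}

```text
t: 17.0
position: [0.5025, 0.0287, 0.0532]
ee_rot: [0.032, 0.999, -0.003, -0.0]
wrist_force: [-0.9, -13.0, 0.0]
gripper_width: 0.0004
grasp_force: 6.8
```

Emit:
{"op": "apply_moves", "data": {
  "commands": [
    {"travel": [0, 0.01, 0], "turn": 0, "gripper": 1},
    {"travel": [0, 0.02, 0], "turn": 0, "gripper": 1},
    {"travel": [0, 0.02, 0], "turn": 0, "gripper": 1}
  ]
}}

```text
t: 17.38
position: [0.5025, 0.0289, 0.0533]
ee_rot: [0.033, 0.999, -0.008, 0.0]
wrist_force: [-0.9, -28.4, 1.0]
gripper_width: 0.0006
grasp_force: 14.5
```

Emit:
{"op": "apply_moves", "data": {
  "commands": [
    {"travel": [-0.004, -0.1, 0], "turn": 0, "gripper": 1},
    {"travel": [-0.01, -0.3, 0], "turn": 0, "gripper": 1},
    {"travel": [-0.02, -0.6, 0.2], "turn": 0, "gripper": 1},
    {"travel": [-0.02, -0.8, 0.5], "turn": 0, "gripper": 1},
    {"travel": [-0.02, -0.8, 0.6], "turn": 0, "gripper": 1},
    {"travel": [-0.02, -0.8, 0.6], "turn": 0, "gripper": 1}
  ]
}}

```text
t: 18.12
position: [0.4987, -0.1651, 0.2081]
ee_rot: [0.032, 0.999, -0.001, 0.004]
wrist_force: [-0.2, -0.3, -0.3]
gripper_width: 0.0004
grasp_force: 0.0
```

Run:
```python
from h import *
o=ctrl.get_obs();print(o["position"],o["wrist_force"])
s=grab_frame("scene");t=grab_frame("top")
save("f.png",np.hstack([cv2.resize(s[130:210,220:320],None,fx=4,fy=4),cv2.resize(t[180:260,200:300],None,fx=4,fy=4)]))
```

```text
[ 0.49872557 -0.16507563  0.20806126] [-0.15940607 -0.25329356 -0.27997378]
```

View pics/f.png

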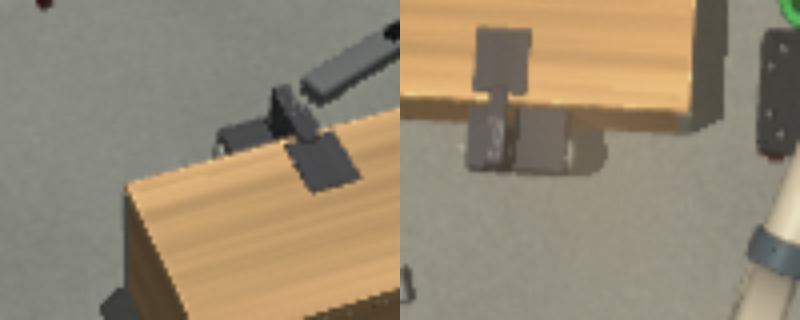

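The head now sits against the sleeve (crop (570,152)), the pin's tip shows beyond the far cheek (463,155), and the lid is flat. The arm is clear.

```bash
python3 -c "
from rig import ticket; print(ticket.finish_job())"
```

```text
the job is handed in; nothing more can be done
None
```

The coupling is in the case, the lid is shut and the pin is pushed home through the lug and fork. The job was handed in at about 18 s with the arm clear; the hand-in call gave no verdict.

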